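# Store the medicine tubes heavy end down

## Robot

A 6-joint arm with a two-finger parallel gripper is mounted at the origin on the work surface. World frame = base frame: x ahead of the robot, y to its left, z up, the work surface at z = 0. Lengths are in m, angles in rad, forces in N, time in s.
With the tool pointing down it reaches from about 0.3 to 0.875 m from the base axis. Payload 6.4 kg.
Tool frame: the origin (TCP) lies at the very end of the fingers, on their centre line; the grasp point (between the pads) lies 19 mm behind it; z points along the fingers, y is the line along which they close (so a half turn about z gives the same grasp; the last joint's range is limited). The gripper opens to 85 mm and grips with 20 to 120 N. Pads are 22 mm wide; open, the fingers measure 114 mm over their backs; the gripper's body (76 mm by 85 mm) begins 54 mm behind the grasp point. The pads swing forward as they close: fully open they stand 13 mm farther back than shut.
Start: joints at [-1.528, 0.181, 1.607, -0, 1.354, -0.206], TCP at [0.142, -0.557, 0.231] pointing down, gripper open.
Joint ranges: [-2.99, 2.99], [-0.89, 2.07], [0.3, 2.58], [-1.14, 4.28], [0, 2.63], [-3.12, 3.12]. Speed limits (rad/s): [2.57, 2.57, 3.01, 3.14, 3.14, 3.14].

## Interface

Orientations are given as a unit quaternion [w, x, y, z].
In Python, from bench import ctrl gives the robot as it stands.
- The arm moves only by the tool jog_arm, never from a script. Its argument "series" is a list that holds one entry, the list of rows, each a list of 7 numbers: the shift along the tool's x, y, z in mm, then the turn, a rotation vector about the tool's x, y, z in rad, then the finger opening in mm, from 0 to 85.4. In form: [[[tx, ty, tz, rx, ry, rz, gripper], ...]]. A call has exactly 10 rows; each row shifts and turns the commanded pose from where the row before left it, along the tool's axes as they then stand; what a row does not reach is not made up. A row lasts 1/10 s, in which the tool goes at most 50 mm and 8.59 degrees, less where a joint would pass 70% of its speed; a pose out of reach is approached as far as the arm can. A call with a gripper value outside its range is refused whole. The fingers move at their own pace and stop on an object; the grip force is fixed at half the most. Time passes only in rows, so rows that do not move let the fingers close, or fill a call up. It gives the time, the measured TCP pose, the force, the opening and the grip force at its end, in the units of the state.
- ctrl.get_obs(): the state, without advancing time (a new reading comes with each control period).
- ctrl.camera(name): name is "scene" or "top" or "wrist"; returns a dict with "frame" (480x640x3 uint8, blue, green, red), "z_map" (480x640 float32, m along the optical axis (not along the pixel's ray), 0 where there is no reading), "fx", "fy", "cx", "cy" (pixels), "xyz" and "rotation" of the camera in the world. Camera axes: x right, y down, z forward; pixel columns grow to the right and rows downward; lengths in m; the calibration is good to about 2 mm. A picture is of the moment at which its call begins.
- ctrl.hand_in(): hands the job in; it is judged then, once.
The state is a dict: "time_s": time; "q": joint angles; "dq": joint speeds; "joint_efforts": joint torques, N m; "eef_pos": TCP position; "eef_rot": TCP orientation; "wrist_force": force on the tool from outside, world axes, zero at the start; "torque": the same for the moment, N m; "opening": opening from 0.0 (shut) to 1.0 (fully open); "grasp_force": force on a finger pad.
Only numpy, scipy, OpenCV 4.12 (cv2) and the standard library are available. Lean on these libraries where they do the work, as an engineer would, in place of code of your own. Each camera call takes 0.05 s, during which the arm holds its last target. There are 200 camera calls.

## Task

Each of the two look-alike capped steel tubes has a heavy glass vial packed in one end: lift each at mid-length to find its heavy end, then lay both gently in the sloping wooden rest, one tube to a bay, heavy end down, lower cap between the guides and on the foot ledge. Leave the pill box, parrot, mirror, clip and comb where they are.

Things in the scene. Friction and masses are not known exactly. Their poses are not given: they have to be found in the camera images.
- tube_a: one of two identical round steel tubes, 150 mm long in all, barrel 26 mm across, with a 30 x 30 mm square aluminium cap, 20 mm long, on each end (so it does not roll). It lies on the table, axis 15 mm up. Origin at the tube's centre, x along its length, z up at the start. Both ends look alike; which is heavy cannot be told from x and must be felt
- tube_b: the other tube, the same as tube_a, its heavy end to be found separately. Each tube weighs about 0.24 kg, 0.15 kg of it a vial packed in one end: its centre of mass lies about 30 mm from the middle. Held at the middle with 20 N or more it stays about level and loads the tool with a moment of some 0.07 Nm, heavy end pulling down; held very lightly the heavy end may dip
- slope: sloping board of the fixed wooden tube rest, 200 mm wide, 160 mm long, rising at 35 degrees. Origin on its upper surface at mid-width, where it meets the foot ledge (20 mm high), about 30 mm above the table; x points up the slope, y across, z square out of the board. Two bays, centred at y = +45 and -45 mm
- bay_1 (a point): where a tube's centre is when stored in the bay at y = +45 mm of the slope: 75 mm up the slope from the ledge, 15 mm out from the board. The tube lies flat on the board along the slope's x, its lower end on the ledge. Each bay has two guide walls, 42 mm apart inside, 20 mm high, 8 mm thick, reaching 30 mm up from the ledge; above them the board is bare
- bay_2 (a point): the same point for the bay at y = -45 mm of the slope
- pill_box: yellow plastic flip-top pill box, 90 x 34 x 26 mm, lying between the two tubes, its length along its x; origin under its centre; loose, not part of the job
- parrot: ceramic parrot figurine, 60 mm across its foot, 104 mm high; origin under its foot; loose, not part of the job
- mirror: wooden hand mirror lying flat, 170 mm long along its x, disc 90 mm across, 13 mm thick; origin on its underside, 30 mm from the disc's centre towards the handle; loose, not part of the job
- clip: chrome bulldog clip lying flat, about 55 x 50 x 25 mm; origin under its centre; loose, not part of the job
- comb: wooden comb lying flat, 130 mm long along its y, 35 mm wide, 6 mm thick; origin under its centre; loose, not part of the job
Not all that is in view belongs to the job. What is shaped like the tube_b but black is not meant.

How it is judged:
By the outcome, as a careful person would: the job done as asked, in the order asked, and still so for the second after the job is handed in, with the robot touching nothing.
It also fails if it takes over 72 s, if anything falls off the work surface, if the arm or the gripper's body presses on something with over 40 N, if the wrist force passes 120 N, or if a joint passes its speed limit or range.

## Working session

There is one attempt and no reset: what is moved stays moved. The work goes in short steps, Python scripts to look and compute and a tool call to move; the robot and the scene stay as the last step left them, time stands still between calls to the robot, and variables do not carry over. Pictures are saved under pics/ and viewed, at most 10 in all, crops included, and the job is handed in when it is done.

Besides the shell and the picture viewer there is one more tool, called after "Emit:" in YAML: its name, and indented under it one key for each argument. jog_arm: Moves the arm, as the interface text tells. Its arguments: {"type":"object","properties":{"series":{"type":"array"}},"required":["series"]}

```bash
ls; mkdir -p pics
python3 - <<'E'
from bench import ctrl
import cv2,pickle,numpy as np
for n in("scene","top"):
    c=ctrl.camera(n);pickle.dump(c,open(n+".pkl","wb"));cv2.imwrite(f"pics/{n}0.png",c["frame"]);print(n,c["xyz"],np.round(c["rotation"],3).tolist(),c["fx"],c["cx"],c["cy"])
print(ctrl.get_obs())
E
```

```text
pics
scene [ 0.99208011 -0.34443686  0.91504062] [-0.267, 0.867, 0.4, -0.131] 533.1502431111692 322.1658647934087 241.87273450854906
top [0.46050712 0.00193445 1.23454335] [0.028, -0.702, 0.712, -0.015] 536.2237230976825 314.58758284310727 236.73576266528386
{'time_s': 0.1, 'q': array([-1.52826657e+00,  1.81457575e-01,  1.60790634e+00,  2.31583708e-06,
        1.35378480e+00, -2.06295460e-01]), 'dq': array([ 9.24679196e-04, -1.62838436e-03,  8.52918630e-04,  5.42082598e-04,
        9.24582195e-05,  3.44779913e-03]), 'joint_efforts': array([ 2.70668079e-04, -4.45876050e+01, -3.52239347e+01, -3.25950414e-04,
        4.10405657e-03, -1.64377216e-06]), 'eef_pos': array([ 0.14160161, -0.5567863 ,  0.2304802 ]), 'eef_rot': array([-7.75333127e-04,  9.92270460e-01,  1.24091617e-01,  6.47631236e-05]), 'wrist_force': array([ 0.34459881, -0.30826985,  0.76438593]), 'torque': array([ 0.03807619, -0.01559413,  0.04356734]), 'grasp_force': 0.0, 'opening': 0.9993722152235143}
```

View pics/top0.png

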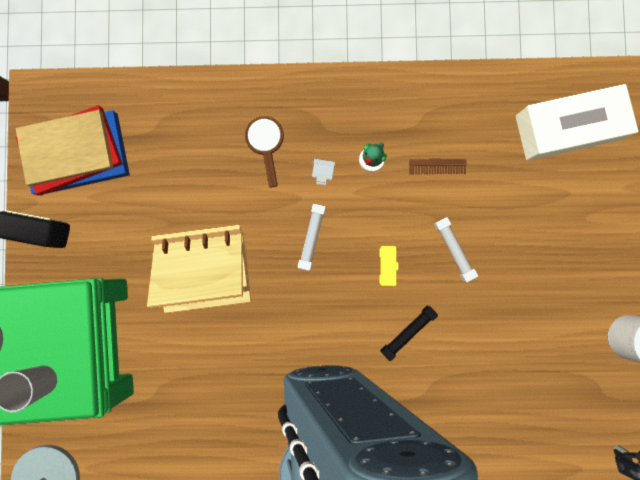

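View pics/scene0.png

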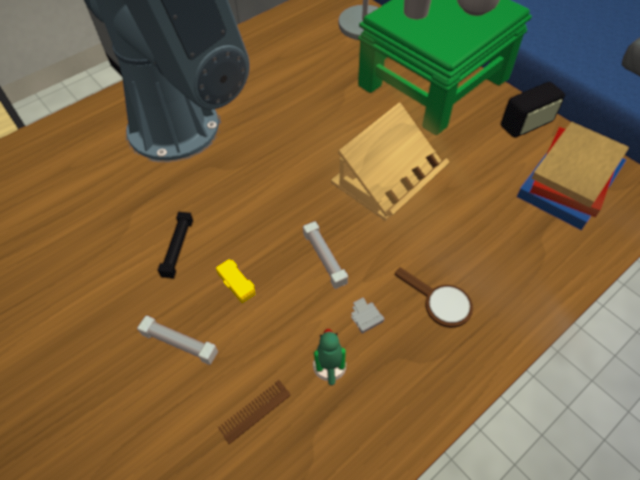

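The top view shows three tube shapes. Two are steel, at about (312,237) and (457,250), and fit the description. The black one at (409,332) is the decoy, since it is not steel. The rest is at about (200,268), with its guides on the far side (row ~240). Next I'll measure all of these and confirm in one enlarged crop.

```bash
cat > h.py <<'E'
import numpy as np,cv2,pickle
from scipy.spatial.transform import Rotation as R
def rot(c):
    r=np.array(c["rotation"],float)
    return r if r.shape==(3,3) else R.from_quat(r[[1,2,3,0]]).as_matrix()
def ray(c,p):
    d=rot(c)@np.array([(p[0]-c["cx"])/c["fx"],(p[1]-c["cy"])/c["fy"],1]);return np.array(c["xyz"]),d
def plane(c,p,z):
    o,d=ray(c,p);return o+d*(z-o[2])/d[2]
def tri(c1,p1,c2,p2):
    o1,d1=ray(c1,p1);o2,d2=ray(c2,p2)
    t=np.linalg.lstsq(np.c_[d1,-d2],o2-o1,rcond=None)[0];a=o1+d1*t[0];b=o2+d2*t[1]
    return (a+b)/2,np.linalg.norm(a-b)
def proj(c,P):
    q=rot(c).T@(np.array(P)-c["xyz"]);return np.array([c["cx"]+c["fx"]*q[0]/q[2],c["cy"]+c["fy"]*q[1]/q[2]])
def cloud(c):
    v,u=np.mgrid[:480,:640];z=c["z_map"]
    P=np.stack([(u-c["cx"])/c["fx"]*z,(v-c["cy"])/c["fy"]*z,z],-1)
    return P@rot(c).T+c["xyz"]
E
python3 - <<'E'
from h import *
C={n:pickle.load(open(n+".pkl","rb")) for n in("scene","top")}
boxes={"top":[(290,195,335,275),(430,210,485,290)],"scene":[(295,215,352,290),(130,310,222,368)]}
res={}
for n,c in C.items():
    hsv=cv2.cvtColor(c["frame"],cv2.COLOR_BGR2HSV);m=((hsv[...,1]<70)&(hsv[...,2]>90)).astype(np.uint8)
    for i,(a,b,d,e) in enumerate(boxes[n]):
        k=np.zeros_like(m);k[b:e,a:d]=m[b:e,a:d]
        cn=max(cv2.findContours(k,0,2)[0],key=cv2.contourArea);r=cv2.minAreaRect(cn)
        pts=cv2.boxPoints(r);
        # ends: midpoints of short sides
        s=[np.linalg.norm(pts[j]-pts[(j+1)%4]) for j in range(4)];j=0 if s[0]<s[1] else 1
        e1=(pts[j]+pts[j+1])/2;e2=(pts[(j+2)%4]+pts[(j+3)%4])/2
        if e1[1]>e2[1]:e1,e2=e2,e1
        res[n,i]=(np.array(r[0]),e1,e2);print(n,i,r)
for i in(0,1):
    for k in range(3):
        a,b=res["top",i][k],res["scene",i][k]
        if k and i==1: b=res["scene",i][3-k]
        if k and i==0: b=res["scene",i][3-k]
        print(i,k,tri(C["top"],a,C["scene"],b),plane(C["top"],a,.02),plane(C["scene"],b,.02))
P=cloud(C["top"]);hsv=cv2.cvtColor(C["top"]["frame"],cv2.COLOR_BGR2HSV)
for u,v in[(180,290),(225,285),(180,260),(200,265),(230,260),(165,300),(235,290)]:print(u,v,P[v,u].round(4))
B=np.concatenate([P[258:292,170:235].reshape(-1,3)]);m=B.mean(0);n=np.linalg.svd(B-m)[2][2];n*=np.sign(n[2]);print("plane",m,n,np.degrees(np.arccos(n[2])),np.abs((B-m)@n).max())
t=cv2.resize(C["top"]["frame"][215:320,140:260],None,fx=4,fy=4,interpolation=2)
s=cv2.resize(C["scene"]["frame"][95:225,325:455],None,fx=3,fy=3,interpolation=2)
q=cv2.resize(C["top"]["frame"][190:370,290:490],(300,270))
o=np.zeros((600,800,3),np.uint8)
t=cv2.resize(C["top"]["frame"][220:320,140:255],(345,300));s=cv2.resize(C["scene"]["frame"][95:225,325:455],(390,390))
o[:300,:345]=t;o[:390,400:790]=s;o[310:580,:300]=q;cv2.imwrite("pics/c1.png",o)
E
```

```text
scene 0 ((325.1999816894531, 253.6000213623047), (70.69979858398438, 17.612932205200195), 60.2551155090332)
scene 1 ((177.20655822753906, 339.02789306640625), (82.2823715209961, 19.582862854003906), 23.629377365112305)
top 0 ((311.05694580078125, 236.7683868408203), (13.357385635375977, 66.48026275634766), 13.79948616027832)
top 1 ((455.8106994628906, 249.5983428955078), (67.2448959350586, 15.258105278015137), 62.56026840209961)
0 0 (array([0.53617905, 0.03283445, 0.01383676]), np.float64(0.0013133726069640987)) [0.53542233 0.03214193 0.02      ] [0.53965036 0.03080416 0.02      ]
0 1 (array([0.61068668, 0.01395709, 0.00924768]), np.float64(0.0019326690533321078)) [0.60880479 0.01307374 0.02      ] [0.61573583 0.01050707 0.02      ]
0 2 (array([0.46210169, 0.05015059, 0.02735889]), np.float64(0.0015223122104555658)) [0.46253883 0.05108048 0.02      ] [0.45729567 0.0527737  0.02      ]
1 0 (array([ 0.50212046, -0.29420281,  0.01486984]), np.float64(0.0021517842492760355)) [ 0.50146763 -0.29394035  0.02      ] [ 0.50551132 -0.29357061  0.02      ]
1 1 (array([ 0.57151991, -0.26051857,  0.01175761]), np.float64(0.005235636540693439)) [ 0.5695421  -0.26107224  0.02      ] [ 0.57678965 -0.25908291  0.02      ]
1 2 (array([ 0.43319098, -0.32790413,  0.02132868]), np.float64(0.0036370937711528704)) [ 0.43392796 -0.32655031  0.02      ] [ 0.4313221  -0.32946665  0.02      ]
180 290 [0.422  0.3074 0.1068]
225 285 [0.4313 0.212  0.1086]
180 260 [0.4861 0.3201 0.0603]
200 265 [0.4744 0.2726 0.0747]
230 260 [0.4843 0.2076 0.0729]
165 300 [0.402  0.336  0.1171]
235 290 [0.4209 0.1895 0.1178]
plane [0.45416622 0.26460836 0.09130332] [ 0.9981509  -0.00548776  0.06053642] 86.52939689107772 0.07697832791305684
```

View pics/c1.png

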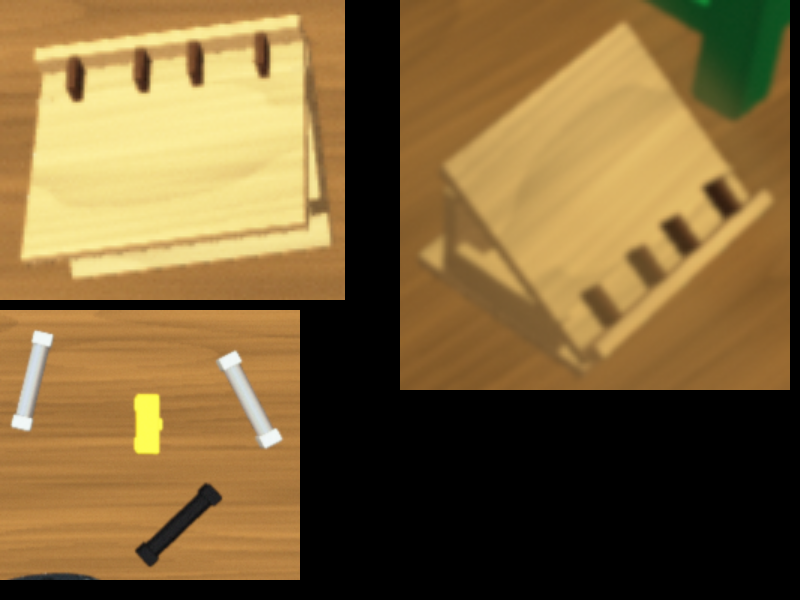

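The crop confirms the two steel tubes and the black decoy. The four dark guides of the rest sit near (165,246), (187,243), (205,241) and (227,238) in the top view. Now I'll fit the board.

Run:
```python
from h import *
C={n:pickle.load(open(n+".pkl","rb")) for n in("scene","top")}
def fit(B):
    for _ in range(30):
        m=np.median(B,0) if _==0 else B.mean(0);n=np.linalg.svd(B-m,full_matrices=False)[2][2];n*=np.sign(n[2])
        d=np.abs((B-m)@n);B=B[d<max(.003,np.quantile(d,.9))] if d.max()>.003 else B
    return m,n,len(B)
pl={}
for k,poly in(("top",[(166,265),(235,257),(236,288),(160,297)]),("scene",[(345,155),(398,115),(425,150),(380,185)])):
    c=C[k];M=np.zeros((480,640),np.uint8);cv2.fillPoly(M,[np.array(poly)],1)
    B=cloud(c)[(M>0)&(c["z_map"]>0)];m,n,l=fit(B);pl[k]=(m,n);print(k,len(B),l,m,n,np.degrees(np.arccos(n[2])),np.degrees(np.arctan2(n[1],n[0])))
def rp(c,p,off,m,n):
    o,d=ray(c,p);return o+d*((m+off*n-o)@n)/(d@n)
m,n=pl["top"]
G={}
for k,(a,b,d,e) in(("top",(155,225,240,262)),("scene",(380,150,445,206))):
    c=C[k];f=cv2.cvtColor(c["frame"],cv2.COLOR_BGR2HSV);M=np.zeros((480,640),np.uint8);M[b:e,a:d]=(f[b:e,a:d,2]<115)
    if k=="scene":M[b:e,a:d]=(f[b:e,a:d,2]<105)
    N,L,S,ct=cv2.connectedComponentsWithStats(M)
    for i in range(1,N):
        if S[i,4]>25:print(k,ct[i].round(1),S[i].tolist(),rp(c,ct[i],.01,*pl[k]).round(4), rp(c,ct[i],.01,m,n).round(4))
for p in[(147.3,306.7),(241.7,295.7)]:print("up",rp(C["top"],p,0,m,n).round(4))
s=C["scene"]
for p in[(339,149.5),(399,103)]: # upper corners in scene
    print("up scene",rp(s,p,0,*pl["scene"]).round(4))
for p in[(151.7,236.5),(239.7,226)]:print("ledge top outer",plane(C["top"],p,.045).round(4))
# board strip heights along the line up from ledge
P=cloud(C["top"])
for v in range(228,310,3):print(v,P[v,196].round(4),((P[v,196]-m)@n).round(4),C["top"]["frame"][v,196])
```

```text
top 2361 2142 [0.44867202 0.2707058  0.09062456] [0.57278967 0.06507264 0.81711538] 35.202933990091616 6.481385033307234
scene 2830 2561 [0.45704438 0.27516036 0.0832781 ] [0.56981961 0.06747455 0.81899499] 35.01568512270533 6.753168670061862
top [227.8 238.5] [226, 232, 4, 13, 33] [0.5327 0.2166 0.0483] [0.5327 0.2166 0.0483]
top [205.4 241.4] [204, 235, 4, 13, 34] [0.5269 0.2666 0.0483] [0.5269 0.2666 0.0483]
top [187.7 243.7] [185, 237, 5, 13, 39] [0.5225 0.3061 0.0483] [0.5225 0.3061 0.0483]
top [165.5 246.6] [163, 240, 5, 13, 42] [0.5167 0.3559 0.0484] [0.5167 0.3559 0.0484]
scene [431.7 160.9] [427, 156, 11, 11, 67] [0.5196 0.3566 0.0452] [0.52  0.356 0.046]
scene [417.7 173.2] [413, 168, 11, 12, 67] [0.5249 0.3068 0.0457] [0.5252 0.3063 0.0464]
scene [405.8 183.5] [402, 179, 8, 10, 30] [0.5289 0.2662 0.0463] [0.5292 0.2658 0.0468]
scene [391.1 197.5] [387, 193, 9, 10, 29] [0.5356 0.2158 0.0457] [0.5359 0.2156 0.0461]
up [0.3891 0.3706 0.1244]
up [0.4093 0.1743 0.1259]
up scene [0.4146 0.1756 0.121 ]
up scene [0.394  0.3694 0.1194]
ledge top outer [0.5399 0.3879 0.045 ]
ledge t
[... 685 characters left out ...]
 -0.0001 [156 236 251]
270 [0.4636 0.2801 0.0796] 0.0002 [145 229 247]
273 [0.4572 0.2793 0.0829] -0.0008 [152 233 248]
276 [0.4508 0.2779 0.0889] 0.0003 [137 222 243]
279 [0.4444 0.2779 0.089 ] -0.0033 [139 222 243]
282 [0.4382 0.2753 0.0997] 0.0017 [140 223 244]
285 [0.432  0.2744 0.1036] 0.0012 [132 216 240]
288 [0.4258 0.2736 0.1068] 0.0003 [140 228 246]
291 [0.4195 0.2738 0.1059] -0.0041 [139 224 245]
294 [0.4136 0.2716 0.1152] 0.0 [143 227 246]
297 [0.4076 0.2702 0.1209] 0.0012 [150 233 249]
300 [0.4014 0.2704 0.1201] -0.003 [107 179 219]
303 [0.3888 0.2965 0.0117] -0.0971 [132 206 233]
306 [0.3821 0.2962 0.0131] -0.0998 [144 223 242]
309 [ 0.3744  0.2995 -0.0007] -0.1153 [ 75 139 189]
```

Emit:
jog_arm:
  series:
    - [[27.6, -11.1, 5.4, 0, 0, 0, 50], [27.6, -11.1, 5.4, 0, 0, 0, 50], [27.6, -11.1, 5.4, 0, 0, 0, 50], [27.6, -11.1, 5.4, 0, 0, 0, 50], [27.6, -11.1, 5.4, 0, 0, 0, 50], [27.6, -11.1, 5.4, 0, 0, 0, 50], [27.6, -11.1, 5.4, 0, 0, 0, 50], [27.6, -11.1, 5.4, 0, 0, 0, 50], [27.6, -11.1, 5.4, 0, 0, 0, 50], [27.6, -11.1, 5.4, 0, 0, 0, 50]]

```text
time_s: 1.1
eef_pos: [0.3825, -0.3807, 0.1767]
eef_rot: [-0.0, 0.992, 0.124, -0.0]
wrist_force: [1.0, -0.5, -0.3]
opening: 0.591
grasp_force: 0.0
```

Emit:
jog_arm:
  series:
    - [[27.6, -11.1, 5.4, 0, 0, 0, 50], [27.6, -11.1, 5.4, 0, 0, 0, 50], [27.6, -11.1, 5.4, 0, 0, 0, 50], [27.6, -11.1, 5.4, 0, 0, 0, 50], [27.6, -11.1, 5.4, 0, 0, 0, 50], [0, 0, 0, 0, 0, -0.051, 50], [0, 0, 0, 0, 0, -0.051, 50], [0, 0, 0, 0, 0, -0.051, 50], [0, 0, 0, 0, 0, -0.051, 50], [0, 0, 0, 0, 0, 0, 50]]

```text
time_s: 2.1
eef_pos: [0.5016, -0.2937, 0.1498]
eef_rot: [-0.0, 0.974, 0.225, -0.0]
wrist_force: [-1.0, -0.9, 0.0]
opening: 0.584
grasp_force: 0.0
```

```bash
cat >> h.py <<'E'
def axes_target(x,z):
    x=np.array(x,float);z=np.array(z,float);z/=np.linalg.norm(z);x-=z*(x@z);x/=np.linalg.norm(x);return np.c_[x,np.cross(z,x),z]
def plan(o,Rt,pt,N,show=True):
    """tool-axis shift (mm) if done before turning, and turn per row"""
    q=np.array(o["eef_rot"]);R0=R.from_quat(q[[1,2,3,0]]);p=np.array(o["eef_pos"])
    rv=(R0.inv()*R.from_matrix(Rt)).as_rotvec();d=(np.array(pt)-p)
    print("p",p.round(4),"shift in tool axes",(R0.inv().apply(d)*1000).round(1),"turn",rv.round(3),"t",o["time_s"])
    for i in range(N):
        Ri=R0*R.from_rotvec(rv*i/N);print((Ri.inv().apply(d)*1000/N).round(1).tolist(),(rv/N).round(3).tolist())
def wr(ctrl,n=8):
    F=[];T=[]
    for _ in range(n):
        ctrl.camera("wrist");o=ctrl.get_obs();F.append(o["wrist_force"]);T.append(o["torque"])
    return np.mean(F,0).round(3),np.mean(T,0).round(4),np.std(T,0).round(4)
E
python3 - <<'E'
from h import *; from bench import ctrl
a=np.radians(26);o=ctrl.get_obs()
plan(o,axes_target([np.cos(a),np.sin(a),0],[0,0,-1]),[.502,-.294,.002],0)
print(o["opening"],o["q"].round(3),wr(ctrl))
c=ctrl.camera("wrist");pickle.dump(c,open("w1.pkl","wb"));cv2.imwrite("pics/w1.png",c["frame"])
f=cv2.cvtColor(c["frame"],cv2.COLOR_BGR2HSV);m=((f[...,1]<60)&(f[...,2]>90)).astype(np.uint8)
for k in cv2.findContours(m,0,2)[0]:
    if cv2.contourArea(k)>500:
        r=cv2.minAreaRect(k);b=cv2.boxPoints(r);print(r,plane(c,r[0],.02).round(4),[plane(c,x,.02)[:2].round(3).tolist() for x in b])
E
```

```text
p [ 0.5016 -0.2937  0.1498] shift in tool axes [  0.3   0.6 147.8] turn [-0.001  0.    -0.   ] t 2.1
0.5836670734792847 [-0.734  0.279  1.662  0.     1.201  0.384] (array([0.129, 0.021, 0.359]), array([-0.0001, -0.0038,  0.0123]), array([0.0293, 0.0263, 0.0268]))
((401.2208557128906, 310.3915100097656), (57.45458221435547, 20.766714096069336), 72.58203125) [ 0.4691 -0.3864  0.02  ] [[0.481, -0.362], [0.493, -0.374], [0.456, -0.411], [0.444, -0.399]]
((230.56297302246094, 310.39556884765625), (19.88728904724121, 57.833988189697266), 18.103761672973633) [ 0.4081 -0.2606  0.02  ] [[0.381, -0.255], [0.433, -0.25], [0.435, -0.266], [0.382, -0.272]]
((313.5, 221.0), (194.0, 41.0), 90.0) [ 0.5054 -0.2891  0.02  ] [[0.563, -0.245], [0.575, -0.271], [0.439, -0.34], [0.424, -0.31]]
```

View pics/w1.png

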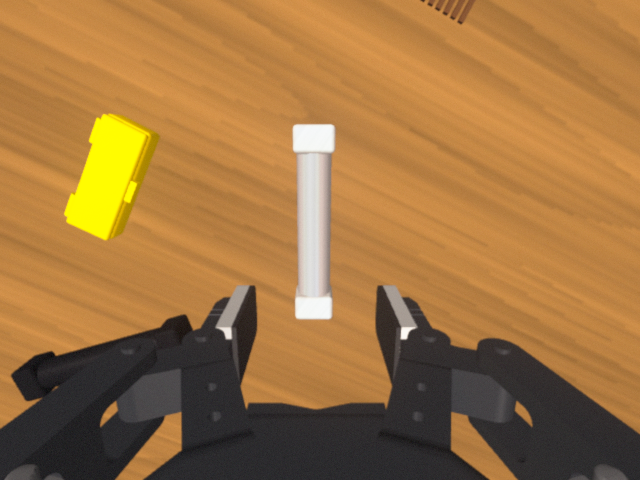

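The wrist view shows the tube centred between the fingers (caps at (314,139) and (314,305), finger midline at about col 316). I'll descend, grip and lift.

Emit:
jog_arm:
  series:
    - [[0, 0, 24, 0, 0, 0, 50], [0, 0, 24, 0, 0, 0, 50], [0, 0, 24, 0, 0, 0, 50], [0, 0, 24, 0, 0, 0, 50], [0, 0, 20, 0, 0, 0, 50], [0, 0, 15, 0, 0, 0, 50], [0, 0, 10, 0, 0, 0, 50], [0, 0, 6, 0, 0, 0, 50], [0, 0, 0, 0, 0, 0, 50], [0, 0, 0, 0, 0, 0, 15]]

```text
time_s: 3.55
eef_pos: [0.5024, -0.2944, 0.004]
eef_rot: [0.0, 0.974, 0.224, 0.0]
wrist_force: [1.1, -0.1, -0.9]
opening: 0.429
grasp_force: 0.0
```

Emit:
jog_arm:
  series:
    - [[0, 0, 0, 0, 0, 0, 15], [0, 0, 0, 0, 0, 0, 15], [0, 0, 0, 0, 0, 0, 15], [0, 0, 0, 0, 0, 0, 15], [0, 0, 0, 0, 0, 0, 15], [0, 0, 0, 0, 0, 0, 15], [0, 0, 0, 0, 0, 0, 15], [0, 0, 0, 0, 0, 0, 15], [0, 0, 0, 0, 0, 0, 15], [0, 0, 0, 0, 0, 0, 15]]

```text
time_s: 4.55
eef_pos: [0.5025, -0.2945, 0.0045]
eef_rot: [0.001, 0.974, 0.225, 0.0]
wrist_force: [-0.6, 1.7, 6.4]
opening: 0.28
grasp_force: 59.6
```

Emit:
jog_arm:
  series:
    - [[0, 0, -5, 0, 0, 0, 15], [0, 0, -10, 0, 0, 0, 15], [0, 0, -20, 0, 0, 0, 15], [0, 0, -30, 0, 0, 0, 15], [0, 0, -30, 0, 0, 0, 15], [0, 0, -30, 0, 0, 0, 15], [0, 0, -30, 0, 0, 0, 15], [0, 0, -30, 0, 0, 0, 15], [0, 0, -15, 0, 0, 0, 15], [0, 0, 0, 0, 0, 0, 15]]

```text
time_s: 5.55
eef_pos: [0.503, -0.295, 0.2061]
eef_rot: [0.002, 0.974, 0.224, 0.001]
wrist_force: [-0.8, 0.0, -2.4]
opening: 0.28
grasp_force: 59.1
```

Run:
```python
from h import *; from bench import ctrl
o=ctrl.get_obs();print(o["eef_pos"],o["opening"],o["grasp_force"],wr(ctrl,15))
c=ctrl.camera("wrist");cv2.imwrite("pics/w2.png",cv2.resize(c["frame"],(400,300)))
```

```text
[ 0.50296539 -0.29498079  0.20610553] 0.2802152889643555 59.05696392059326 (array([-0.273, -0.045, -2.648]), array([-0.031,  0.073,  0.006]), array([0.0267, 0.0396, 0.0325]))
```

View pics/w2.png

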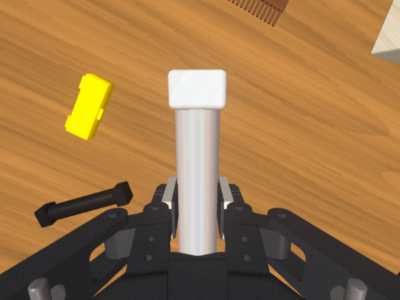

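Lifted and held level. The moment changed by (-0.03, +0.077), so this tube's heavy end is the far one (tool +x), and no flip is needed. Next is a plan to hover over bay_2.

```bash
cat >> h.py <<'E'
O=np.array([.532,.2872,.0307]);a=np.radians(35);s=np.radians(6.6)
SX=np.array([-np.cos(a)*np.cos(s),-np.cos(a)*np.sin(s),np.sin(a)]);SN=np.array([np.sin(a)*np.cos(s),np.sin(a)*np.sin(s),np.cos(a)]);SY=np.cross(SN,SX)
def bay(y,up,out): return O+SX*up+SY*y+SN*out
RP=axes_target(-SX,-SN)
E
python3 - <<'E'
from h import *; from bench import ctrl
plan(ctrl.get_obs(),RP,bay(-.045,.080,.0045+.09),20)
E
```

```text
p [ 0.5019 -0.294   0.2033] shift in tool axes [ 285.6 -555.7   49.3] turn [ 0.103 -0.605  0.327] t 6.35
[14.3, -27.8, 2.5] [0.005, -0.03, 0.016]
[13.9, -28.0, 2.2] [0.005, -0.03, 0.016]
[13.5, -28.2, 1.9] [0.005, -0.03, 0.016]
[13.1, -28.4, 1.7] [0.005, -0.03, 0.016]
[12.7, -28.6, 1.4] [0.005, -0.03, 0.016]
[12.2, -28.8, 1.2] [0.005, -0.03, 0.016]
[11.8, -29.0, 1.0] [0.005, -0.03, 0.016]
[11.3, -29.2, 0.8] [0.005, -0.03, 0.016]
[10.9, -29.4, 0.6] [0.005, -0.03, 0.016]
[10.4, -29.5, 0.4] [0.005, -0.03, 0.016]
[9.9, -29.7, 0.3] [0.005, -0.03, 0.016]
[9.5, -29.9, 0.1] [0.005, -0.03, 0.016]
[9.0, -30.0, -0.0] [0.005, -0.03, 0.016]
[8.5, -30.2, -0.1] [0.005, -0.03, 0.016]
[8.0, -30.3, -0.2] [0.005, -0.03, 0.016]
[7.5, -30.4, -0.3] [0.005, -0.03, 0.016]
[7.0, -30.5, -0.3] [0.005, -0.03, 0.016]
[6.5, -30.7, -0.4] [0.005, -0.03, 0.016]
[5.9, -30.8, -0.4] [0.005, -0.03, 0.016]
[5.4, -30.9, -0.4] [0.005, -0.03, 0.016]
```

Emit:
jog_arm:
  series:
    - [[14.3, -27.8, 2.5, 0.005, -0.03, 0.016, 15], [13.9, -28, 2.2, 0.005, -0.03, 0.016, 15], [13.5, -28.2, 1.9, 0.005, -0.03, 0.016, 15], [13.1, -28.4, 1.7, 0.005, -0.03, 0.016, 15], [12.7, -28.6, 1.4, 0.005, -0.03, 0.016, 15], [12.2, -28.8, 1.2, 0.005, -0.03, 0.016, 15], [11.8, -29, 1, 0.005, -0.03, 0.016, 15], [11.3, -29.2, 0.8, 0.005, -0.03, 0.016, 15], [10.9, -29.4, 0.6, 0.005, -0.03, 0.016, 15], [10.4, -29.5, 0.4, 0.005, -0.03, 0.016, 15]]

```text
time_s: 7.35
eef_pos: [0.5085, 0.0196, 0.1787]
eef_rot: [0.009, 0.978, 0.143, -0.151]
wrist_force: [0.2, 0.1, -3.3]
opening: 0.281
grasp_force: 59.2
```

Emit:
jog_arm:
  series:
    - [[9.9, -29.7, 0.3, 0.005, -0.03, 0.016, 15], [9.5, -29.9, 0.1, 0.005, -0.03, 0.016, 15], [9, -30, 0, 0.005, -0.03, 0.016, 15], [8.5, -30.2, -0.1, 0.005, -0.03, 0.016, 15], [8, -30.3, -0.2, 0.005, -0.03, 0.016, 15], [7.5, -30.4, -0.3, 0.005, -0.03, 0.016, 15], [7, -30.5, -0.3, 0.005, -0.03, 0.016, 15], [6.5, -30.7, -0.4, 0.005, -0.03, 0.016, 15], [5.9, -30.8, -0.4, 0.005, -0.03, 0.016, 15], [5.4, -30.9, -0.4, 0.005, -0.03, 0.016, 15]]

```text
time_s: 8.35
eef_pos: [0.5138, 0.3321, 0.1536]
eef_rot: [0.018, 0.953, 0.058, -0.298]
wrist_force: [0.4, -0.3, -2.7]
opening: 0.279
grasp_force: 59.2
```

Run:
```python
from h import *; from bench import ctrl
ctrl.camera("wrist");ctrl.camera("wrist");o=ctrl.get_obs();print(o["q"].round(2),wr(ctrl,8)[0])
plan(o,RP,bay(-.045,.080,.0045+.09),1)
c=ctrl.camera("wrist");pickle.dump(c,open("w3.pkl","wb"));cv2.imwrite("pics/w3.png",c["frame"])
```

```text
[0.32 0.75 1.1  0.12 1.89 1.77] [-0.269 -0.471 -2.098]
p [0.5127 0.3341 0.152 ] shift in tool axes [ 0.9  3.8 -3. ] turn [ 0.005 -0.004  0.009] t 8.45
[0.9, 3.8, -3.0] [0.005, -0.004, 0.009]
```

View pics/w3.png

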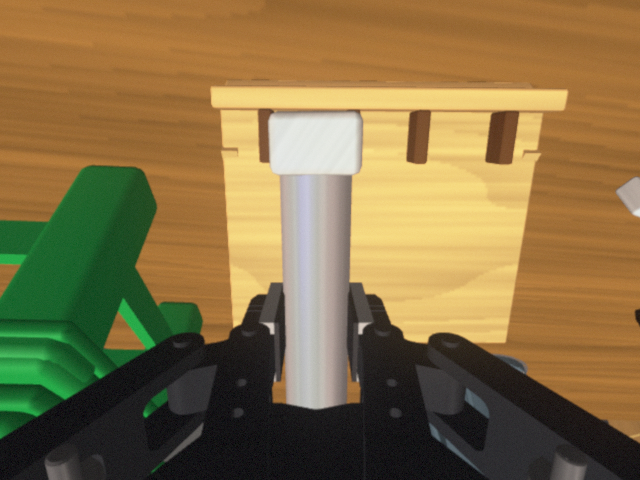

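The wrist view shows the tube's far cap at (315,142) over the left bay. The guides are visible at cols ~265, ~418 and ~502. I'll check the board model against these.

Run:
```python
from h import *
c=pickle.load(open("w3.pkl","rb"))
for y in(-.074,-.016,-.024,.016,.024,.066,.074):
    print(y,"top at x=30:",proj(c,bay(y,.03,.02)).round(1),"base x=30:",proj(c,bay(y,.03,0)).round(1))
print("ledge inner top",proj(c,bay(0,0,.02)),"board upper corners",proj(c,bay(-.1,.16,0)),proj(c,bay(.1,.16,0)))
f=cv2.cvtColor(c["frame"],cv2.COLOR_BGR2HSV)[...,2]
for v in(130,150,158):print(v,[(u,int(f[v,u])) for u in list(range(254,274,2))],[(u,int(f[v,u])) for u in range(404,434,2)],[(u,int(f[v,u])) for u in range(484,522,2)])
print([(v,int(f[v,380])) for v in range(82,120,2)])
```

```text
-0.074 top at x=30: [267.  166.6] base x=30: [271.  164.2]
-0.016 top at x=30: [366.8 167. ] base x=30: [362.5 164.5]
-0.024 top at x=30: [353.1 166.9] base x=30: [349.9 164.5]
0.016 top at x=30: [421.8 167.2] base x=30: [412.8 164.7]
0.024 top at x=30: [435.5 167.2] base x=30: [425.4 164.7]
0.066 top at x=30: [507.4 167.5] base x=30: [491.4 165. ]
0.074 top at x=30: [521.1 167.5] base x=30: [504. 165.]
ledge inner top [397.54759782 112.67772711] board upper corners [240.4155269  345.77222491] [514.45617978 346.11963231]
130 [(254, 241), (256, 241), (258, 199), (260, 126), (262, 124), (264, 124), (266, 130), (268, 170), (270, 220), (272, 223)] [(404, 241), (406, 241), (408, 181), (410, 100), (412, 102), (414, 100), (416, 114), (418, 123), (420, 121), (422, 125), (424, 125), (426, 124), (428, 121), (430, 228), (432, 237)] [(484, 231), (486, 231), (488, 197), (490, 99), (492, 96), (494, 94), (496, 94), (498, 97), (500, 93), (502, 95), (504, 116), (506, 119), (508, 117), (510, 118), (512, 120), (514, 117), (516, 147), (518, 233), (520, 233)]
150 [(254, 240), (256, 243), (258, 231), (260
[... 532 characters left out ...]
36), (262, 127), (264, 126), (266, 129), (268, 136), (270, 209), (272, 230)] [(404, 239), (406, 179), (408, 103), (410, 102), (412, 101), (414, 117), (416, 128), (418, 129), (420, 129), (422, 127), (424, 125), (426, 141), (428, 233), (430, 228), (432, 225)] [(484, 224), (486, 105), (488, 99), (490, 92), (492, 96), (494, 98), (496, 97), (498, 97), (500, 119), (502, 121), (504, 124), (506, 120), (508, 124), (510, 121), (512, 167), (514, 230), (516, 231), (518, 229), (520, 229)]
[(82, 170), (84, 180), (86, 168), (88, 222), (90, 243), (92, 244), (94, 245), (96, 243), (98, 242), (100, 243), (102, 244), (104, 245), (106, 245), (108, 230), (110, 179), (112, 233), (114, 238), (116, 237), (118, 232)]
```

Run:
```python
from h import *; from bench import ctrl
c=pickle.load(open("w3.pkl","rb"));o=ctrl.get_obs();q=o["eef_rot"];T=R.from_quat(q[[1,2,3,0]]);p=o["eef_pos"];print(p)
P=lambda x,y,z:p+T.apply([x,y,z])
# far cap top corners and barrel edge; axis 10.5mm behind tcp
print("cap top far L/R",proj(c,P(.075,-.015,-.0255)),proj(c,P(.075,.015,-.0255)),"near",proj(c,P(.055,-.015,-.0255)),proj(c,P(.055,.015,-.0255)))
f=cv2.cvtColor(c["frame"],cv2.COLOR_BGR2HSV)
for v in(130,165):
    s=[u for u in range(240,400) if f[v,u,1]<40];print(v,s[0],s[-1])
s=[v for v in range(90,200) if f[v,316,1]<22 and f[v,316,2]>225];print(s[0],s[-1])
plan(o,RP,bay(-.045,.080,.0945),0)
d=T.inv().apply(bay(-.045,.08,.0945)-p);print(d)
```

```text
[0.51388083 0.32997727 0.15437221]
cap top far L/R [269.48427071 114.57345481] [369.11162183 114.41515942] near [271.76219954 181.28621794] [366.70065891 181.13985497]
130 269 360
165 271 359
120 172
p [0.5139 0.33   0.1544] shift in tool axes [ 1.7 -0.4 -0.7] turn [ 0.004 -0.006  0.005] t 8.9
[ 0.00165834 -0.0004125  -0.00068884]
```

Emit:
jog_arm:
  series:
    - [[1.7, -1.9, -0.7, 0.004, -0.006, 0.005, 15], [0, 0, 8, 0, 0, 0, 15], [0, 0, 8, 0, 0, 0, 15], [0, 0, 8, 0, 0, 0, 15], [0, 0, 8, 0, 0, 0, 15], [0, 0, 8, 0, 0, 0, 15], [0, 0, 8, 0, 0, 0, 15], [0, 0, 8, 0, 0, 0, 15], [0, 0, 8, 0, 0, 0, 15], [0, 0, 0, 0, 0, 0, 15]]

```text
time_s: 9.9
eef_pos: [0.4773, 0.3283, 0.0999]
eef_rot: [0.018, 0.952, 0.055, -0.302]
wrist_force: [-0.5, 0.5, -2.4]
opening: 0.279
grasp_force: 59.3
```

Run:
```python
from h import *; from bench import ctrl
c=ctrl.camera("wrist");c=ctrl.camera("wrist");c=ctrl.camera("wrist");pickle.dump(c,open("w4.pkl","wb"));cv2.imwrite("pics/w4.png",c["frame"][60:320,180:560])
o=ctrl.get_obs();plan(o,RP,bay(-.0465,.080,.0045),0);print(wr(ctrl,2))
f=cv2.cvtColor(c["frame"],cv2.COLOR_BGR2HSV)
for y in(-.066,-.074,-.016,-.024):
    print(y,"top x=30:",proj(c,bay(y,.03,.02)).round(1))
s=[u for u in range(240,400) if f[150,u,1]<40];print(s[0],s[-1])
```

```text
p [0.4789 0.3286 0.1013] shift in tool axes [-0.2  0.7 25.8] turn [0.    0.    0.001] t 10.05
(array([ 0.02 , -0.171, -2.64 ]), array([ 0.0328, -0.4544,  0.0286]), array([0.0149, 0.0329, 0.033 ]))
-0.066 top x=30: [273.2 183. ]
-0.074 top x=30: [253.8 183. ]
-0.016 top x=30: [394.4 182.9]
-0.024 top x=30: [375.  182.9]
270 360
```

View pics/w4.png

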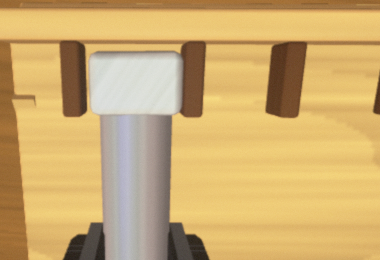

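The guides straddle the cap (crop cols 61–85 and 181–204; cap 90–182). It needs about 1.3 mm to the left.

Emit:
jog_arm:
  series:
    - [[0, -1.3, 3, 0, 0, 0, 15], [0, 0, 4, 0, 0, 0, 15], [0, 0, 4, 0, 0, 0, 15], [0, 0, 4, 0, 0, 0, 15], [0, 0, 3, 0, 0, 0, 15], [0, 0, 2, 0, 0, 0, 15], [0, 0, 1, 0, 0, 0, 15], [0, 0, 1, 0, 0, 0, 15], [0, 0, 1, 0, 0, 0, 15], [0, 0, 0, 0, 0, 0, 15]]

```text
time_s: 11.15
eef_pos: [0.4653, 0.3283, 0.0822]
eef_rot: [0.017, 0.952, 0.055, -0.301]
wrist_force: [0.9, 0.1, -2.0]
opening: 0.283
grasp_force: 59.3
```

Run:
```python
from h import *; from bench import ctrl
print(wr(ctrl,4));o=ctrl.get_obs();plan(o,RP,bay(-.0485,.080,.0045),0)
```

```text
(array([ 0.419,  0.062, -2.588]), array([ 0.0533, -0.4568, -0.0252]), array([0.0322, 0.0215, 0.0267]))
p [0.4654 0.3283 0.0823] shift in tool axes [-0.  -0.   2.5] turn [0.    0.001 0.001] t 11.35
```

Emit:
jog_arm:
  series:
    - [[0, 0, 0.7, 0, 0, 0, 15], [0, 0, 0.7, 0, 0, 0, 15], [0, 0, 0.6, 0, 0, 0, 15], [0, 0, 0, 0, 0, 0, 15], [0, 0, 0, 0, 0, 0, 15], [0, 0, 0, 0, 0, 0, 15], [0, 0, 0, 0, 0, 0, 15], [0, 0, 0, 0, 0, 0, 15], [0, 0, 0, 0, 0, 0, 15], [0, 0, 0, 0, 0, 0, 15]]

```text
time_s: 12.35
eef_pos: [0.4642, 0.3282, 0.0807]
eef_rot: [0.017, 0.952, 0.055, -0.301]
wrist_force: [0.9, -0.6, 0.7]
opening: 0.283
grasp_force: 59.7
```

Run:
```python
from h import *; from bench import ctrl
print(wr(ctrl,2));o=ctrl.get_obs();plan(o,RP,bay(-.0485,.080,.0045),0)
```

```text
(array([-0.267, -0.446,  0.454]), array([ 0.0094, -0.2167, -0.0084]), array([0.0032, 0.0378, 0.0431]))
p [0.4642 0.3282 0.0807] shift in tool axes [-0.  -0.   0.5] turn [0.    0.001 0.001] t 12.45
```

Emit:
jog_arm:
  series:
    - [[0, 0, 0.6, 0, 0, 0, 15], [0.8, 0, 0, 0, 0, 0, 15], [0.8, 0, 0, 0, 0, 0, 15], [0.8, 0, 0, 0, 0, 0, 15], [0.8, 0, 0, 0, 0, 0, 15], [0.5, 0, 0, 0, 0, 0, 15], [0.3, 0, 0, 0, 0, 0, 15], [0, 0, 0, 0, 0, 0, 15], [0, 0, 0, 0, 0, 0, 15], [0, 0, 0, 0, 0, 0, 15]]

```text
time_s: 13.45
eef_pos: [0.4673, 0.3287, 0.0785]
eef_rot: [0.017, 0.952, 0.056, -0.3]
wrist_force: [-0.3, 0.8, 5.4]
opening: 0.279
grasp_force: 60.0
```

Run:
```python
from h import *; from bench import ctrl
f,t,_=wr(ctrl,3);print(f,t,"in slope axes",f@SX,f@SY,f@SN);o=ctrl.get_obs();plan(o,RP,bay(-.0485,.075,.0045),0)
```

```text
[0.458 0.214 5.487] [ 0.0491  0.1784 -0.0113] in slope axes 2.7543803059643004 -0.1599405569127519 4.769752315201539
p [0.4673 0.3287 0.0785] shift in tool axes [1.1 0.1 0.5] turn [-0.     0.     0.001] t 13.6
```

Emit:
jog_arm:
  series:
    - [[0.5, 0, 0, 0, 0, 0, 15], [0.5, 0, 0, 0, 0, 0, 15], [0.5, 0, 0, 0, 0, 0, 15], [0, 0, 0, 0, 0, 0, 15], [0, 0, 0, 0, 0, 0, 15], [0, 0, 0, 0, 0, 0, 15], [0, 0, 0, 0, 0, 0, 15], [0, 0, 0, 0, 0, 0, 15], [0, 0, 0, 0, 0, 0, 15], [0, 0, 0, 0, 0, 0, 15]]

```text
time_s: 14.6
eef_pos: [0.4685, 0.3289, 0.0776]
eef_rot: [0.017, 0.952, 0.056, -0.3]
wrist_force: [0.2, -0.3, 3.9]
opening: 0.282
grasp_force: 60.0
```

Run:
```python
from h import *; from bench import ctrl
f,t,_=wr(ctrl,3);print(f,t,"in slope axes",f@SX,f@SY,f@SN);o=ctrl.get_obs();plan(o,RP,bay(-.0485,.075,.0045),0)
c=ctrl.camera("wrist");cv2.imwrite("pics/w5.png",c["frame"][60:320,180:560])
```

```text
[ 0.164 -0.199  5.255] [ 0.0227  0.1633 -0.0082] in slope axes 2.8994295959852106 0.21653087303530907 4.384968004324274
p [0.4685 0.3289 0.0776] shift in tool axes [-0.4  0.2  0.5] turn [-0.     0.     0.001] t 14.75
```

View pics/w5.png

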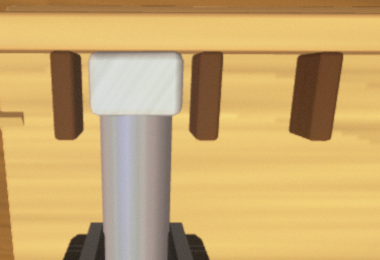

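The tube is centred between the guides (53–82, 190–220; cap 90–182) and still sliding. I'll continue to the ledge.

Emit:
jog_arm:
  series:
    - [[0.5, 0, 0, 0, 0, 0, 15], [0.5, 0, 0, 0, 0, 0, 15], [0.5, 0, 0, 0, 0, 0, 15], [0.5, 0, 0, 0, 0, 0, 15], [0, 0, 0, 0, 0, 0, 15], [0, 0, 0, 0, 0, 0, 15], [0, 0, 0, 0, 0, 0, 15], [0, 0, 0, 0, 0, 0, 15], [0, 0, 0, 0, 0, 0, 15], [0, 0, 0, 0, 0, 0, 15]]

```text
time_s: 15.8
eef_pos: [0.4689, 0.3289, 0.0773]
eef_rot: [0.017, 0.952, 0.056, -0.302]
wrist_force: [-4.3, -2.0, 10.7]
opening: 0.281
grasp_force: 60.2
```

Run:
```python
from h import *; from bench import ctrl
f,t,_=wr(ctrl,3);print(f,t,"in slope axes",f@SX,f@SY,f@SN);o=ctrl.get_obs();plan(o,RP,bay(-.0485,.075,.0045),0)
```

```text
[-4.55  -0.458 10.657] [-0.1874  1.2028  0.0098] in slope axes 9.85816640016908 -0.06799930809756134 6.107032366106768
p [0.4689 0.3289 0.0773] shift in tool axes [-0.9  0.2  0.5] turn [0.    0.004 0.002] t 15.95
```

Ledge contact: the upslope force rose to 10 N. I'll relax a little, release and retract.

Emit:
jog_arm:
  series:
    - [[-1.2, 0, 0, 0, 0, 0, 15], [0, 0, 0, 0, 0, 0, 22], [0, 0, 0, 0, 0, 0, 30], [0, 0, 0, 0, 0, 0, 50], [0, 0, 0, 0, 0, 0, 50], [0, 0, 0, 0, 0, 0, 50], [0, 0, -4, 0, 0, 0, 50], [0, 0, -10, 0, 0, 0, 50], [0, 0, -20, 0, 0, 0, 50], [0, 0, -25, 0, 0, 0, 50]]

```text
time_s: 16.95
eef_pos: [0.5027, 0.3326, 0.1253]
eef_rot: [0.017, 0.952, 0.055, -0.301]
wrist_force: [0.6, -0.2, 0.0]
opening: 0.58
grasp_force: 0.0
```

Emit:
jog_arm:
  series:
    - [[0, 0, -25, 0, 0, 0, 50], [0, 0, -30, 0, 0, 0, 50], [0, 0, -25, 0, 0, 0, 50], [0, 0, -10, 0, 0, 0, 50], [0, 0, 0, 0, 0, 0, 50], [0, 0, 0, 0, 0, 0, 50], [0, 0, 0, 0, 0, 0, 50], [0, 0, 0, 0, 0, 0, 50], [0, 0, 0, 0, 0, 0, 50], [0, 0, 0, 0, 0, 0, 50]]

```text
time_s: 17.95
eef_pos: [0.5536, 0.3386, 0.1982]
eef_rot: [0.017, 0.952, 0.055, -0.301]
wrist_force: [-0.4, -0.3, -0.4]
opening: 0.589
grasp_force: 0.0
```

Run:
```python
from h import *; from bench import ctrl
c=ctrl.camera("wrist");cv2.imwrite("pics/w6.png",cv2.resize(c["frame"],(480,360)));o=ctrl.get_obs();print(o["opening"])
b=np.radians(-14.2)
plan(o,axes_target([np.cos(b),np.sin(b),0],[0,0,-1]),[.5365,.0325,.15],15)
```

```text
0.5812574287027181
p [0.5537 0.3386 0.1983] shift in tool axes [-15.4 302.   69.7] turn [0.111 0.605 0.353] t 18.0
[-1.0, 20.1, 4.6] [0.007, 0.04, 0.024]
[-0.7, 20.2, 4.5] [0.007, 0.04, 0.024]
[-0.4, 20.2, 4.3] [0.007, 0.04, 0.024]
[-0.1, 20.3, 4.1] [0.007, 0.04, 0.024]
[0.2, 20.3, 4.0] [0.007, 0.04, 0.024]
[0.5, 20.3, 3.8] [0.007, 0.04, 0.024]
[0.8, 20.3, 3.7] [0.007, 0.04, 0.024]
[1.2, 20.3, 3.6] [0.007, 0.04, 0.024]
[1.5, 20.3, 3.5] [0.007, 0.04, 0.024]
[1.8, 20.3, 3.4] [0.007, 0.04, 0.024]
[2.2, 20.3, 3.4] [0.007, 0.04, 0.024]
[2.5, 20.3, 3.3] [0.007, 0.04, 0.024]
[2.9, 20.2, 3.3] [0.007, 0.04, 0.024]
[3.2, 20.2, 3.2] [0.007, 0.04, 0.024]
[3.5, 20.1, 3.2] [0.007, 0.04, 0.024]
```

View pics/w6.png

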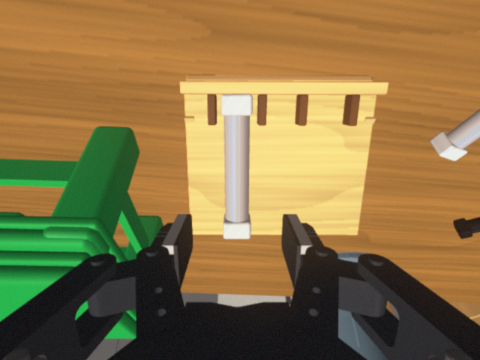

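The first tube lies straight in its bay (lower cap at (237,104), between the guides and against the ledge). On to the second tube.

Emit:
jog_arm:
  series:
    - [[-1, 20.1, 4.6, 0.007, 0.04, 0.024, 50], [-0.7, 20.2, 4.5, 0.007, 0.04, 0.024, 50], [-0.4, 20.2, 4.3, 0.007, 0.04, 0.024, 50], [-0.1, 20.3, 4.1, 0.007, 0.04, 0.024, 50], [0.2, 20.3, 4, 0.007, 0.04, 0.024, 50], [0.5, 20.3, 3.8, 0.007, 0.04, 0.024, 50], [0.8, 20.3, 3.7, 0.007, 0.04, 0.024, 50], [1.2, 20.3, 3.6, 0.007, 0.04, 0.024, 50], [1.5, 20.3, 3.5, 0.007, 0.04, 0.024, 50], [1.8, 20.3, 3.4, 0.007, 0.04, 0.024, 50]]

```text
time_s: 19.0
eef_pos: [0.5423, 0.1338, 0.167]
eef_rot: [0.008, 0.992, -0.067, -0.102]
wrist_force: [0.3, 0.1, 0.6]
opening: 0.584
grasp_force: 0.0
```

Emit:
jog_arm:
  series:
    - [[2.2, 20.3, 3.4, 0.007, 0.04, 0.024, 50], [2.5, 20.3, 3.3, 0.007, 0.04, 0.024, 50], [2.9, 20.2, 3.3, 0.007, 0.04, 0.024, 50], [3.2, 20.2, 3.2, 0.007, 0.04, 0.024, 50], [3.5, 20.1, 3.2, 0.007, 0.04, 0.024, 50], [0, 0, 0, 0, 0, 0, 50], [0, 0, 0, 0, 0, 0, 50], [0, 0, 0, 0, 0, 0, 50], [0, 0, 0, 0, 0, 0, 50], [0, 0, 0, 0, 0, 0, 50]]

```text
time_s: 20.0
eef_pos: [0.5363, 0.0332, 0.1513]
eef_rot: [0.004, 0.992, -0.126, -0.002]
wrist_force: [-0.1, -0.5, 1.6]
opening: 0.591
grasp_force: 0.0
```

Run:
```python
from h import *; from bench import ctrl
c=ctrl.camera("wrist");o=ctrl.get_obs();pickle.dump(c,open("w7.pkl","wb"))
f=cv2.cvtColor(c["frame"],cv2.COLOR_BGR2HSV);m=((f[...,1]<60)&(f[...,2]>90)).astype(np.uint8)
for k in cv2.findContours(m,0,2)[0]:
    if cv2.contourArea(k)>2500:
        r=cv2.minAreaRect(k);b=cv2.boxPoints(r);print(r,[plane(c,x,.02)[:2].round(4).tolist() for x in b],np.mean([plane(c,x,.02) for x in b],0))
b=np.radians(-14.2)
plan(o,axes_target([np.cos(b),np.sin(b),0],[0,0,-1]),[.5365,.0325,.004],0)
print(wr(ctrl,6))
```

```text
((314.5, 223.5), (193.0, 41.0), 90.0) [[0.6108, 0.0297], [0.6034, 0.0014], [0.4545, 0.0376], [0.4632, 0.0704]] [0.53299202 0.03476416 0.02      ]
((298.0, 27.5), (55.0, 70.0), 90.0) [[0.6924, 0.0282], [0.6811, -0.0162], [0.6492, -0.0084], [0.6611, 0.0376]] [0.67093871 0.01030132 0.02      ]
p [0.5363 0.0331 0.1513] shift in tool axes [  0.9  -0.7 147.3] turn [ 0.008  0.003 -0.004] t 20.05
(array([-0.059,  0.288,  0.473]), array([0.0036, 0.001 , 0.0057]), array([0.0343, 0.0148, 0.0268]))
```

Emit:
jog_arm:
  series:
    - [[0, 0, 24, 0.008, 0.003, -0.004, 50], [0, 0, 24, 0, 0, 0, 50], [0, 0, 24, 0, 0, 0, 50], [0, 0, 24, 0, 0, 0, 50], [0, 0, 20, 0, 0, 0, 50], [0, 0, 15, 0, 0, 0, 50], [0, 0, 10, 0, 0, 0, 50], [0, 0, 6, 0, 0, 0, 50], [0, 0, 0, 0, 0, 0, 50], [0, 0, 0, 0, 0, 0, 15]]

```text
time_s: 21.35
eef_pos: [0.5366, 0.0323, 0.005]
eef_rot: [0.0, 0.992, -0.124, 0.0]
wrist_force: [0.7, 0.2, 0.5]
opening: 0.43
grasp_force: 0.0
```

Emit:
jog_arm:
  series:
    - [[0, 0, 0, 0, 0, 0, 15], [0, 0, 0, 0, 0, 0, 15], [0, 0, 0, 0, 0, 0, 15], [0, 0, 0, 0, 0, 0, 15], [0, 0, 0, 0, 0, 0, 15], [0, 0, 0, 0, 0, 0, 15], [0, 0, 0, 0, 0, 0, 15], [0, 0, 0, 0, 0, 0, 15], [0, 0, 0, 0, 0, 0, 15], [0, 0, 0, 0, 0, 0, 15]]

```text
time_s: 22.35
eef_pos: [0.5369, 0.0323, 0.0055]
eef_rot: [0.0, 0.992, -0.124, 0.001]
wrist_force: [-1.9, 0.4, 5.8]
opening: 0.282
grasp_force: 59.2
```

Emit:
jog_arm:
  series:
    - [[0, 0, -5, 0, 0, 0, 15], [0, 0, -10, 0, 0, 0, 15], [0, 0, -20, 0, 0, 0, 15], [0, 0, -30, 0, 0, 0, 15], [0, 0, -30, 0, 0, 0, 15], [0, 0, -30, 0, 0, 0, 15], [0, 0, -30, 0, 0, 0, 15], [0, 0, -30, 0, 0, 0, 15], [0, 0, -15, 0, 0, 0, 15], [0, 0, 0, 0, 0, 0, 15]]

```text
time_s: 23.35
eef_pos: [0.5375, 0.0322, 0.2076]
eef_rot: [0.0, 0.992, -0.124, 0.003]
wrist_force: [-0.4, 0.0, -2.3]
opening: 0.277
grasp_force: 59.0
```

Run:
```python
from h import *; from bench import ctrl
print(wr(ctrl,15));o=ctrl.get_obs();print(o["q"].round(2),o["opening"])
print("no flip");plan(o,RP,bay(.0415,.080,.0945),0)
print("flip");plan(o,axes_target(SX,-SN),bay(.0415,.080,.0945),0)
```

```text
(array([ 0.062,  0.03 , -2.442]), array([-0.012 , -0.0672, -0.0091]), array([0.0259, 0.0357, 0.0356]))
[-0.16  0.12  1.73 -0.    1.29  1.66] 0.2798179713826183
no flip
p [0.536  0.0324 0.2043] shift in tool axes [ -62.5 -203.2   50.2] turn [-0.111 -0.604 -0.353] t 24.1
flip
p [0.536  0.0324 0.2043] shift in tool axes [ -62.5 -203.2   50.2] turn [-0.839  0.154  2.661] t 24.1
```

The moment changed by (-0.015, -0.068), so this tube's heavy end is the near one (tool -x). The tool needs a half turn, in the negative direction to stay in joint 6's range.

Emit:
jog_arm:
  series:
    - [[0, 0, -2, 0, 0, -0.14, 15], [0, 0, -2, 0, 0, -0.14, 15], [0, 0, 0, 0, 0, -0.14, 15], [0, 0, 0, 0, 0, -0.14, 15], [0, 0, 0, 0, 0, -0.14, 15], [0, 0, 0, 0, 0, -0.14, 15], [0, 0, 0, 0, 0, -0.14, 15], [0, 0, 0, 0, 0, -0.14, 15], [0, 0, 0, 0, 0, -0.14, 15], [0, 0, 0, 0, 0, -0.14, 15]]

```text
time_s: 25.1
eef_pos: [0.536, 0.0325, 0.2084]
eef_rot: [0.0, 0.837, 0.547, -0.0]
wrist_force: [0.6, -0.8, -2.3]
opening: 0.281
grasp_force: 59.0
```

Emit:
jog_arm:
  series:
    - [[0, 0, 0, 0, 0, -0.14, 15], [0, 0, 0, 0, 0, -0.14, 15], [0, 0, 0, 0, 0, -0.14, 15], [0, 0, 0, 0, 0, -0.14, 15], [0, 0, 0, 0, 0, -0.14, 15], [0, 0, 0, 0, 0, -0.14, 15], [0, 0, 0, 0, 0, -0.14, 15], [0, 0, 0, 0, 0, -0.14, 15], [0, 0, 0, 0, 0, -0.14, 15], [0, 0, 0, 0, 0, -0.14, 15]]

```text
time_s: 26.1
eef_pos: [0.5359, 0.0324, 0.2083]
eef_rot: [-0.0, 0.288, 0.958, -0.0]
wrist_force: [0.4, -0.3, -2.7]
opening: 0.277
grasp_force: 59.0
```

Emit:
jog_arm:
  series:
    - [[0, 0, 0, 0, 0, -0.14, 15], [0, 0, 0, 0, 0, -0.14, 15], [0, 0, 0, 0, 0, -0.14, 15], [0, 0, 0, 0, 0, -0.14, 15], [0, 0, 0, 0, 0, -0.14, 15], [0, 0, 0, 0, 0, 0, 15], [0, 0, 0, 0, 0, 0, 15], [0, 0, 0, 0, 0, 0, 15], [0, 0, 0, 0, 0, 0, 15], [0, 0, 0, 0, 0, 0, 15]]

```text
time_s: 27.1
eef_pos: [0.536, 0.0324, 0.2083]
eef_rot: [-0.0, -0.054, 0.999, -0.0]
wrist_force: [-0.7, 0.1, -2.7]
opening: 0.277
grasp_force: 59.0
```

Run:
```python
from h import *; from bench import ctrl
o=ctrl.get_obs();print(o["q"].round(2),o["opening"],wr(ctrl,8))
plan(ctrl.get_obs(),axes_target(SX,-SN),bay(.0415,.080,.0945),15)
```

```text
[-0.16  0.12  1.73 -0.    1.3  -1.84] 0.276729666762851 (array([ 0.032,  0.091, -2.072]), array([-0.0044,  0.0596,  0.0057]), array([0.0188, 0.0209, 0.0202]))
p [0.536  0.0324 0.2083] shift in tool axes [-12.8 212.1  54.2] turn [ 0.002  0.611 -0.006] t 27.5
[-0.9, 14.1, 3.6] [0.0, 0.041, -0.0]
[-1.0, 14.1, 3.6] [0.0, 0.041, -0.0]
[-1.2, 14.1, 3.5] [0.0, 0.041, -0.0]
[-1.3, 14.1, 3.5] [0.0, 0.041, -0.0]
[-1.4, 14.1, 3.4] [0.0, 0.041, -0.0]
[-1.6, 14.1, 3.4] [0.0, 0.041, -0.0]
[-1.7, 14.1, 3.3] [0.0, 0.041, -0.0]
[-1.9, 14.1, 3.2] [0.0, 0.041, -0.0]
[-2.0, 14.1, 3.1] [0.0, 0.041, -0.0]
[-2.1, 14.1, 3.0] [0.0, 0.041, -0.0]
[-2.3, 14.1, 3.0] [0.0, 0.041, -0.0]
[-2.4, 14.1, 2.9] [0.0, 0.041, -0.0]
[-2.5, 14.1, 2.8] [0.0, 0.041, -0.0]
[-2.6, 14.1, 2.7] [0.0, 0.041, -0.0]
[-2.7, 14.1, 2.5] [0.0, 0.041, -0.0]
```

Emit:
jog_arm:
  series:
    - [[-0.9, 14.1, 3.6, 0, 0.041, 0, 15], [-1, 14.1, 3.6, 0, 0.041, 0, 15], [-1.2, 14.1, 3.5, 0, 0.041, 0, 15], [-1.3, 14.1, 3.5, 0, 0.041, 0, 15], [-1.4, 14.1, 3.4, 0, 0.041, 0, 15], [-1.6, 14.1, 3.4, 0, 0.041, 0, 15], [-1.7, 14.1, 3.3, 0, 0.041, 0, 15], [-1.9, 14.1, 3.2, 0, 0.041, 0, 15], [-2, 14.1, 3.1, 0, 0.041, 0, 15], [-2.1, 14.1, 3, 0, 0.041, 0, 15]]

```text
time_s: 28.5
eef_pos: [0.5296, 0.1742, 0.172]
eef_rot: [-0.204, -0.053, 0.977, -0.011]
wrist_force: [-0.4, -0.6, -2.3]
opening: 0.28
grasp_force: 59.0
```

Emit:
jog_arm:
  series:
    - [[-2.3, 14.1, 3, 0, 0.041, 0, 15], [-2.4, 14.1, 2.9, 0, 0.041, 0, 15], [-2.5, 14.1, 2.8, 0, 0.041, 0, 15], [-2.6, 14.1, 2.7, 0, 0.041, 0, 15], [-2.7, 14.1, 2.5, 0, 0.041, 0, 15], [0, 0, 0, 0, 0, 0, 15], [0, 0, 0, 0, 0, 0, 15], [0, 0, 0, 0, 0, 0, 15], [0, 0, 0, 0, 0, 0, 15], [0, 0, 0, 0, 0, 0, 15]]

```text
time_s: 29.5
eef_pos: [0.5263, 0.2436, 0.1547]
eef_rot: [-0.302, -0.052, 0.952, -0.017]
wrist_force: [-0.4, 0.1, -2.6]
opening: 0.28
grasp_force: 59.1
```

Run:
```python
from h import *; from bench import ctrl
c=ctrl.camera("wrist");pickle.dump(c,open("w8.pkl","wb"))
o=ctrl.get_obs();print(o["q"].round(2));plan(o,axes_target(SX,-SN),bay(.0415,.080,.0945),0)
```

```text
[ 0.2   0.7   1.18  0.05  1.88 -1.48]
p [0.5263 0.2437 0.1546] shift in tool axes [0.2 1.1 0.9] turn [ 0.004 -0.003 -0.005] t 29.55
```

Emit:
jog_arm:
  series:
    - [[0.2, 1.1, 0.9, 0.004, -0.003, -0.005, 15], [0, 0, 8, 0, 0, 0, 15], [0, 0, 8, 0, 0, 0, 15], [0, 0, 8, 0, 0, 0, 15], [0, 0, 8, 0, 0, 0, 15], [0, 0, 8, 0, 0, 0, 15], [0, 0, 8, 0, 0, 0, 15], [0, 0, 8, 0, 0, 0, 15], [0, 0, 5, 0, 0, 0, 15], [0, 0, 0, 0, 0, 0, 15]]

```text
time_s: 30.55
eef_pos: [0.4896, 0.2409, 0.1028]
eef_rot: [-0.302, -0.055, 0.952, -0.018]
wrist_force: [1.0, -0.2, -2.6]
opening: 0.281
grasp_force: 59.1
```

Run:
```python
from h import *; from bench import ctrl
print(wr(ctrl,3));o=ctrl.get_obs();plan(o,axes_target(SX,-SN),bay(.0415,.080,.0055),0)
W=ctrl.camera("wrist")["frame"];S=ctrl.camera("scene")["frame"];T=ctrl.camera("top")["frame"]
cv2.imwrite("pics/mix.png",np.hstack([cv2.resize(W,(480,360)),cv2.resize(S[130:230,360:450],(320,360))]))
```

```text
(array([ 0.452,  0.256, -1.6  ]), array([ 3.240e-02, -4.382e-01,  4.000e-04]), array([0.0089, 0.0311, 0.0314]))
p [0.4908 0.2411 0.1038] shift in tool axes [ 0.2 -0.4 27.9] turn [-0.001 -0.001  0.   ] t 30.7
```

Emit:
jog_arm:
  series:
    - [[0, -0.4, 4, 0, 0, 0, 15], [0, 0, 4, 0, 0, 0, 15], [0, 0, 4, 0, 0, 0, 15], [0, 0, 4, 0, 0, 0, 15], [0, 0, 4, 0, 0, 0, 15], [0, 0, 2, 0, 0, 0, 15], [0, 0, 1, 0, 0, 0, 15], [0, 0, 1, 0, 0, 0, 15], [0, 0, 1, 0, 0, 0, 15], [0, 0, 0, 0, 0, 0, 15]]

```text
time_s: 31.85
eef_pos: [0.4762, 0.2389, 0.083]
eef_rot: [-0.301, -0.055, 0.952, -0.018]
wrist_force: [0.3, -0.2, -3.7]
opening: 0.279
grasp_force: 59.1
```

Run:
```python
from h import *; from bench import ctrl
f,t,_=wr(ctrl,4);print(f,t,"in slope axes",f@SX,f@SY,f@SN);o=ctrl.get_obs();plan(o,axes_target(SX,-SN),bay(.0415,.080,.0055),0)
```

```text
[ 0.132 -0.775 -2.468] [ 0.0524 -0.4156  0.0136] in slope axes -1.4500310983084694 0.7850355972053658 -1.9975489793891783
p [0.4763 0.239  0.0831] shift in tool axes [0.1 0.  2.5] turn [-0.001 -0.001  0.   ] t 32.05
```

Emit:
jog_arm:
  series:
    - [[0, 0, 0.7, 0, 0, 0, 15], [0, 0, 0.7, 0, 0, 0, 15], [0, 0, 0.7, 0, 0, 0, 15], [0, 0, 0.4, 0, 0, 0, 15], [0, 0, 0, 0, 0, 0, 15], [0, 0, 0, 0, 0, 0, 15], [0, 0, 0, 0, 0, 0, 15], [0, 0, 0, 0, 0, 0, 15], [0, 0, 0, 0, 0, 0, 15], [0, 0, 0, 0, 0, 0, 15]]

```text
time_s: 33.05
eef_pos: [0.475, 0.2388, 0.0814]
eef_rot: [-0.301, -0.055, 0.952, -0.018]
wrist_force: [1.4, 0.5, 4.8]
opening: 0.277
grasp_force: 59.8
```

Run:
```python
from h import *; from bench import ctrl
f,t,_=wr(ctrl,4);print(f,t,"in slope axes",f@SX,f@SY,f@SN);o=ctrl.get_obs();plan(o,axes_target(SX,-SN),bay(.0415,.080,.0055),0)
```

```text
[ 1.392 -0.298  5.402] [0.0095 0.0122 0.0384] in slope axes 1.9938140299999205 0.4560175976349885 5.19854071489516
p [0.475  0.2388 0.0814] shift in tool axes [-0.   0.   0.3] turn [-0.001 -0.001  0.   ] t 33.25
```

Board contact. Now I'll slide down the slope (tool -x).

Emit:
jog_arm:
  series:
    - [[-0.8, 0, 0, 0, 0, 0, 15], [-0.8, 0, 0, 0, 0, 0, 15], [-0.8, 0, 0, 0, 0, 0, 15], [-0.8, 0, 0, 0, 0, 0, 15], [-0.6, 0, 0, 0, 0, 0, 15], [0, 0, 0, 0, 0, 0, 15], [0, 0, 0, 0, 0, 0, 15], [0, 0, 0, 0, 0, 0, 15], [0, 0, 0, 0, 0, 0, 15], [0, 0, 0, 0, 0, 0, 15]]

```text
time_s: 34.25
eef_pos: [0.4778, 0.2393, 0.0794]
eef_rot: [-0.301, -0.055, 0.952, -0.018]
wrist_force: [-0.3, 0.8, 6.3]
opening: 0.279
grasp_force: 59.9
```

Run:
```python
from h import *; from bench import ctrl
f,t,_=wr(ctrl,3);print(f,t,"in slope axes",f@SX,f@SY,f@SN);o=ctrl.get_obs();plan(o,axes_target(SX,-SN),bay(.0415,.075,.0055),0)
```

```text
[0.329 0.418 7.043] [ 0.0775  0.2833 -0.0379] in slope axes 3.7326287463482197 -0.3774154935088126 5.984300643115653
p [0.4778 0.2393 0.0794] shift in tool axes [-1.6 -0.2  0.4] turn [-0.001 -0.002  0.   ] t 34.4
```

Emit:
jog_arm:
  series:
    - [[-0.5, 0, 0, 0, 0, 0, 15], [-0.5, 0, 0, 0, 0, 0, 15], [-0.5, 0, 0, 0, 0, 0, 15], [-0.5, 0, 0, 0, 0, 0, 15], [0, 0, 0, 0, 0, 0, 15], [0, 0, 0, 0, 0, 0, 15], [0, 0, 0, 0, 0, 0, 15], [0, 0, 0, 0, 0, 0, 15], [0, 0, 0, 0, 0, 0, 15], [0, 0, 0, 0, 0, 0, 15]]

```text
time_s: 35.4
eef_pos: [0.4791, 0.2395, 0.0785]
eef_rot: [-0.301, -0.055, 0.952, -0.018]
wrist_force: [-0.7, -0.1, 8.3]
opening: 0.281
grasp_force: 60.0
```

Run:
```python
from h import *; from bench import ctrl
f,t,_=wr(ctrl,3);print(f,t,"in slope axes",f@SX,f@SY,f@SN);o=ctrl.get_obs();plan(o,axes_target(SX,-SN),bay(.0415,.075,.0055),0)
```

```text
[-0.749 -0.157  8.501] [-0.0007  0.592  -0.0149] in slope axes 5.500233768131674 0.06987159848010524 6.526499632699742
p [0.4791 0.2395 0.0785] shift in tool axes [ 0.  -0.2  0.3] turn [-0.001 -0.003  0.   ] t 35.55
```

Emit:
jog_arm:
  series:
    - [[-0.5, 0, 0, 0, 0, 0, 15], [-0.5, 0, 0, 0, 0, 0, 15], [-0.3, 0, 0, 0, 0, 0, 15], [0, 0, 0, 0, 0, 0, 15], [0, 0, 0, 0, 0, 0, 15], [0, 0, 0, 0, 0, 0, 15], [0, 0, 0, 0, 0, 0, 15], [0, 0, 0, 0, 0, 0, 15], [0, 0, 0, 0, 0, 0, 15], [0, 0, 0, 0, 0, 0, 15]]

```text
time_s: 36.55
eef_pos: [0.4791, 0.2395, 0.0785]
eef_rot: [-0.303, -0.055, 0.951, -0.018]
wrist_force: [-4.6, -0.3, 13.1]
opening: 0.285
grasp_force: 60.1
```

Run:
```python
from h import *; from bench import ctrl
f,t,_=wr(ctrl,3);print(f,t,"in slope axes",f@SX,f@SY,f@SN);o=ctrl.get_obs();plan(o,axes_target(SX,-SN),bay(.0415,.075,.0055),0)
```

```text
[-4.867 -1.163 13.275] [-0.1863  1.5373 -0.0092] in slope axes 11.684116262942139 0.5958934149444796 8.02447638117758
p [0.4791 0.2395 0.0785] shift in tool axes [ 0.  -0.1  0.3] turn [-0.001 -0.006  0.   ] t 36.7
```

Ledge contact. I'll relax, release and retract, then move clear.

Emit:
jog_arm:
  series:
    - [[1.2, 0, 0, 0, 0, 0, 15], [0, 0, 0, 0, 0, 0, 22], [0, 0, 0, 0, 0, 0, 30], [0, 0, 0, 0, 0, 0, 50], [0, 0, 0, 0, 0, 0, 50], [0, 0, 0, 0, 0, 0, 50], [0, 0, -4, 0, 0, 0, 50], [0, 0, -10, 0, 0, 0, 50], [0, 0, -20, 0, 0, 0, 50], [0, 0, -25, 0, 0, 0, 50]]

```text
time_s: 37.7
eef_pos: [0.5133, 0.2433, 0.1265]
eef_rot: [-0.302, -0.055, 0.952, -0.018]
wrist_force: [-0.4, 0.1, -1.0]
opening: 0.584
grasp_force: 0.0
```

Emit:
jog_arm:
  series:
    - [[0, 0, -25, 0, 0, 0, 50], [0, 0, -30, 0, 0, 0, 50], [0, 0, -30, 0, 0, 0, 50], [0, 0, -20, 0, 0, 0, 50], [0, 20, -10, 0, -0.03, 0, 50], [0, -30, -5, 0, -0.03, 0, 50], [0, -30, -5, 0, -0.03, 0, 50], [0, -30, 0, 0, -0.03, 0, 50], [0, -30, 0, 0, -0.03, 0, 50], [0, -30, 0, 0, -0.03, 0, 50]]

```text
time_s: 38.7
eef_pos: [0.5992, 0.1225, 0.2289]
eef_rot: [-0.213, -0.057, 0.975, -0.013]
wrist_force: [0.7, 0.1, 0.4]
opening: 0.59
grasp_force: 0.0
```

Emit:
jog_arm:
  series:
    - [[0, -30, 0, 0, 0, 0, 50], [0, -30, 0, 0, 0, 0, 50], [0, -30, 0, 0, 0, 0, 50], [0, -30, 0, 0, 0, 0, 50], [0, -30, 0, 0, 0, 0, 50], [0, -20, 0, 0, 0, 0, 50], [0, 0, 0, 0, 0, 0, 50], [0, 0, 0, 0, 0, 0, 50], [0, 0, 0, 0, 0, 0, 50], [0, 0, 0, 0, 0, 0, 50]]

```text
time_s: 39.7
eef_pos: [0.6189, -0.0449, 0.2287]
eef_rot: [-0.214, -0.057, 0.975, -0.013]
wrist_force: [-0.0, -0.2, -0.1]
opening: 0.585
grasp_force: 0.0
```

Run:
```python
from h import *; from bench import ctrl
T=ctrl.camera("top")["frame"];S=ctrl.camera("scene")["frame"]
cv2.imwrite("pics/fin.png",np.hstack([cv2.resize(T[200:330,130:290],(400,325)),cv2.resize(S[90:230,310:470],(371,325))]))
o=ctrl.get_obs();print(o["eef_pos"],o["time_s"],o["wrist_force"])
for n,I in(("top",T),("scene",S)):
    d=cv2.absdiff(I,pickle.load(open(n+".pkl","rb"))["frame"]).max(2)
    # small-object regions
    for k,b in dict(top=dict(pill=(378,243,402,290),parrot=(355,138,392,175),mirror=(242,112,287,190),clip=(308,155,338,188),comb=(405,155,470,178)),scene=dict(pill=(212,255,260,302),parrot=(308,325,352,385),mirror=(390,262,478,330),clip=(346,294,388,334),comb=(212,378,294,446)))[n].items():
        print(n,k,int((d[b[1]:b[3],b[0]:b[2]]>40).sum()))
```

```text
[ 0.61885477 -0.04526677  0.22865514] 39.8 [ 0.32046166 -0.53081956 -1.03597508]
top pill 0
top parrot 992
top mirror 768
top clip 989
top comb 0
scene pill 0
scene parrot 0
scene mirror 0
scene clip 0
scene comb 0
```

View pics/fin.png

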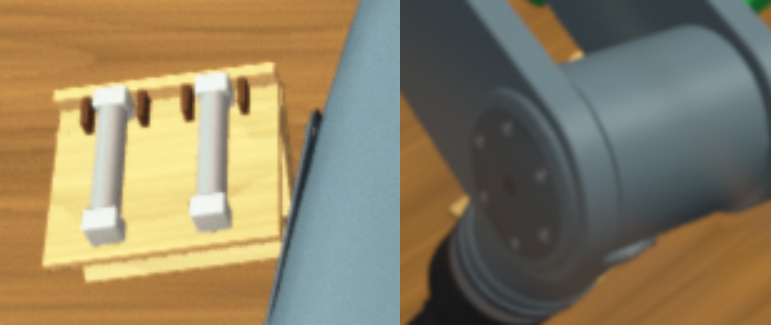

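Both tubes lie straight in their bays, with lower caps at (112,100) and (213,88), between the guides and on the ledge. The scene view shows no change around the other objects; the top-view differences there are the arm in front of them.

```bash
python3 -c "
from bench import ctrl
print(ctrl.hand_in())"
```

```text
the job is handed in; nothing more can be done
None
```

I felt out the heavy end of each tube and laid both heavy end down in the rest, one per bay, lower caps between the guides and on the ledge; the other items stayed where they were, and I handed the job in at about 40 s, with no verdict returned.

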